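Hang up the damper and hold the reference bar to the fence

ROBOT

A 6-joint arm with a two-finger parallel gripper is mounted at the origin on the work surface. World frame = base frame: x ahead of the robot, y to its left, z up, the work surface at z = 0. Lengths are in mm, angles in degrees, forces in N, time in s.
With the tool pointing down it reaches from about 350 to 975 mm from the base axis. Payload 4.9 kg.
Tool frame: the origin (TCP) lies between the finger pads; the fingertips stand 11 mm ahead of it and the grasp point (between the pads) lies 8 mm behind it; z points along the fingers, y is the line along which they close (so a half turn about z gives the same grasp; the last joint's range is limited). The gripper opens to 85 mm and grips with 20 to 120 N. Pads are 22 mm wide; open, the fingers measure 114 mm over their backs; the gripper's body (76 mm by 85 mm) begins 54 mm behind the grasp point. The pads swing forward as they close: fully open they stand 13 mm farther back than shut.
Start: joints at [-77.006, 3.019, 92.412, -0, 84.569, -6.818], TCP at [211.837, -587.985, 242.304] pointing down, gripper open.
Joint ranges: [-172.51, 172.51], [-57.92, 126.97], [3.15, 148.05], [-58.71, 238.71], [5.1, 150.11], [-179.66, 179.66]. Speed limits (degrees/s): [147.25, 147.25, 180, 180, 180, 180].

INTERFACE

Orientations are given as a 3x3 rotation matrix whose columns are the frame's x, y, z axes.
In Python, from station import env gives the robot as it stands.
- The arm moves only by the tool step_arm, never from a script. Its argument "rows" is a list of rows, each a list of 3 entries, a list of its own where there are three numbers: the finger opening in cm, from 0 to 8.54, then the shift along the tool's x, y, z in cm, then the turn about the tool's z in degrees. In form: [[fingers, [tx, ty, tz], spin], ...]. A call has 1 to 20 rows; each row is the pose to reach, as a shift and turn from the pose commanded when the call began, along the tool's axes at that moment; what a row does not reach only later rows make up. A row lasts 1/8 s, in which the tool goes at most 62.5 mm and 10.7 degrees, less where a joint would pass 70% of its speed; a pose out of reach is approached as far as the arm can. A call with a gripper value outside its range is refused whole. The fingers move at their own pace and stop on an object; the grip force is fixed at half the most. Time passes only in rows, so rows that repeat a pose let the fingers close. It gives the time, the measured TCP pose, the force, the opening and the grip force at its end, in the units of the state.
- env.get_state(): the state, without advancing time (a new reading comes with each control period).
- env.capture(name): name is "scene" or "top"; returns a dict with "frame" (420x560x3 uint8, red, green, blue), "mtx" (3x3 intrinsics, pixels), "dist_coeffs" ([k1, k2, p1, p2, k3] as OpenCV has them; the pictures are not rectified), "rvec" (rotation vector, rad) and "tvec" (3), from world to camera coordinates, as OpenCV has them. Camera axes: x right, y down, z forward; pixel columns grow to the right and rows downward; lengths in mm; the calibration is good to about 2 mm. A picture is of the moment at which its call begins. There is no depth.
- env.job_done(): hands the job in; it is judged then, once.
Trained networks look in the newest picture that a camera, given by its name, has taken for a name from the list of things; names that differ only in an ending like _2 or _b are one class to them, and where a whole thing is asked for, a point or a joint stands for the part that bears it (a point fixed in the world has none). Each returns a list of dicts, best first, with "confidence" (0 to 1); they miss things now and then, are a little off and sometimes report something else, mostly with a low value. They report only what shows in the picture. A call takes as long as a camera call. They do not tell look-alikes from the thing itself.
- env.boxes_of(camera, query): "at" ([x, y, z] in mm, in world coordinates, good to about 4 mm: the middle of the surface that is visible of it).
- env.masks_of(camera, query): "mask" (420x560 bool, what is visible of it).
The state is a dict: "time": time; "qpos": joint angles; "dq": joint speeds; "effort": joint torques, N m; "ee_pos": TCP position; "tool_rot": TCP orientation; "force": force on the tool from outside, world axes, zero at the start; "wrist_torque": the same for the moment, N m; "width": opening from 0.0 (shut) to 1.0 (fully open); "finger_force": force on a finger pad.
Only numpy, scipy, OpenCV 4.12 (cv2) and the standard library are available. Lean on these libraries where they do the work, as an engineer would, in place of code of your own. Each camera call takes 0.05 s, during which the arm holds its last target. There are 200 camera calls.

TASK

Get the brass reference bar ready for sounding: first take the wooden damper that stands between it and the fence and hang it astride the steel rail, let go of it, and then slide the bar flush against the fence and hold it there with one firm diagonal push on its near bevelled edge, into the fence and down onto the bed together. Finish while still holding the bar pressed like this; do not let go of the push. Leave the mallet, the two strikers and the wedge where they lie.

Things in the scene. Friction and masses are not known exactly. Their poses are not given: they have to be found in the camera images.
- bar: Loose brass bar, about 0.6 kg, 120 long (y), 36 wide (x), 20 thick, lying on the bed on the robot's side, up to 0.15 rad askew. Both long sides: upright to 6 mm, then a bevel leaning in 8 mm up to the top (20 wide). Origin: centre of underside. Bed friction resists by several N and grows with the down push: a firm push is 15 N or more to the fence with 5 to 10 N down
- bed: Fixed flat teak bed, 200 (x) by 260 (y), its top 20 mm above the ledge. Origin: on the top surface (10 mm off its middle in x); its x axis points across the bed to the fence, z up
- fence: Fixed straight teak fence on the bed's far side, 260 long (y), 28 thick, 30 high above the bed. Origin: middle of its working face (looking to -x, to the robot and bar), level with the bed's top; x points into the fence, the way the bar is pushed. The bar flush on it has its origin 18 mm in front of the face
- damper: Loose dark wooden damper, 0.11 kg: stiff inverted U on two legs, on the bed between bar and fence. 50 wide (x), 40 deep (y); legs 10 thick, 50 tall, gap 30, open through along y; crown at 50 to 62 mm; on it a grip tab 14 thick (x), 36 long (y), 62 to 94 mm up. Origin: between the leg ends, at their bottom. Hung, the rail runs along its y and the crown's underside rests on it
- rail: Fixed steel rail: a straight round bar 16 in diameter, about 220 long along its y axis, level, on two end posts standing on the ledge. Origin on the ledge under its middle
- rail_mid (a point): Middle of the rail's bar, on its centre line, 150 mm above the ledge (bar radius 8 mm); axes as the rail's: y along the bar
- mallet: Loose bone-handled mallet, about 190 long (x), lying on the ledge beyond the work, handle on a small wooden rest fixed to it; up to 48 high. Leave alone
- striker0: Loose rubber-tipped striker, 223 long (x), 24 high, lying beyond the work. Leave alone
- striker1: The other rubber-tipped striker, same size, beyond the work. Leave alone
- wedge: Small loose jackfruit-wood wedge, 90 (x) by 34, 24 high at its thick end, lying on the ledge between the work and the robot. Leave alone
There are look-alikes about, which are no part of the job. Leave any purple, turquoise or white look-alike of the bar alone.

How it is judged:
By the outcome, as a careful person would: the job done as asked, in the order asked, and still so for the second after the job is handed in, while the arm keeps its last pose, push and grip.
It also fails if it takes over 64 s, if anything falls off the work surface, if the arm or the gripper's body presses on something with over 40 N, if the wrist force passes 120 N, or if a joint passes its speed limit or range.

## Working session

There is one attempt and no reset: what is moved stays moved. The work goes in short steps, Python scripts to look and compute and a tool call to move; the robot and the scene stay as the last step left them, time stands still between calls to the robot, and variables do not carry over. Pictures are saved under pics/ and viewed, at most 10 in all, crops included, and the job is handed in when it is done.

Besides the shell and the picture viewer there is one more tool, called after "Call:" as name(argument=value, ...) on one line, values as JSON. step_arm: Moves the arm, as the interface text tells. Its arguments: {"type":"object","properties":{"rows":{"type":"array"}},"required":["rows"]}

```bash
mkdir -p pics; python3 - <<'E'
from station import env
import cv2, numpy as np
for c in("scene","top"):
    r=env.capture(c); cv2.imwrite(f"pics/{c}0.png",r["frame"][:,:,::-1])
    R=cv2.Rodrigues(r["rvec"])[0]; print(c,(-R.T@r["tvec"].ravel()).round(0), R[2].round(2))
    for q in("bar","bed","fence","damper","rail","wedge","mallet"):
        print(q,[(np.round(d["at"]).tolist(),round(d["confidence"],2)) for d in env.boxes_of(c,q)])
s=env.get_state(); print(s)
E
```

```text
scene [1215.   43. 1078.] [-0.57  0.02 -0.82]
bar [([667.0, 434.0, 17.0], 0.97), ([476.0, 195.0, 37.0], 0.95), ([309.0, 272.0, 21.0], 0.67), ([402.0, -108.0, 19.0], 0.56), ([562.0, -211.0, 64.0], 0.41)]
bed [([518.0, 145.0, 22.0], 0.56)]
fence [([616.0, 178.0, 53.0], 0.59)]
damper [([559.0, 225.0, 80.0], 0.62), ([384.0, 17.0, 19.0], 0.51)]
rail [([566.0, -209.0, 61.0], 0.82)]
wedge [([386.0, 15.0, 19.0], 0.67), ([522.0, 147.0, 22.0], 0.17)]
mallet [([816.0, 20.0, 30.0], 0.63)]
top [ 308.   63. 1294.] [ 0.21  0.02 -0.98]
bar [([471.0, 192.0, 44.0], 0.94), ([296.0, 272.0, 18.0], 0.89), ([661.0, 437.0, 16.0], 0.83), ([400.0, -109.0, 19.0], 0.79)]
bed [([512.0, 160.0, 19.0], 0.7)]
fence [([602.0, 184.0, 46.0], 0.55)]
damper [([540.0, 225.0, 79.0], 0.9), ([552.0, -216.0, 48.0], 0.42)]
rail [([553.0, -214.0, 46.0], 0.72)]
wedge [([379.0, 16.0, 14.0], 0.68), ([508.0, 163.0, 18.0], 0.27)]
mallet [([794.0, 16.0, 33.0], 0.81)]
{'time': 0.8, 'qpos': array([-7.70034157e+01,  3.01761614e+00,  9.24126986e+01,  6.76307016e-04,
        8.45672971e+01, -6.81874670e+00]), 'dq': array([ 0.02479181,  0.09374279,  0.05273669, -0.02729634, -0.00593666,
       -0.07830884]), 'effort': array([ 1.15116458e-03, -3.93637955e+01, -3.70442891e+01, -1.40289922e-05,
        3.21526122e-04,  4.57844578e-06]), 'ee_pos': array([ 211.86289222, -587.97990732,  242.32033758]), 'tool_rot': array([[ 9.40790476e-01,  3.38988614e-01,  2.08237311e-05],
       [ 3.38988615e-01, -9.40790475e-01, -3.79715601e-05],
       [ 6.71884131e-06,  4.27822898e-05, -9.99999999e-01]]), 'force': array([-0.11529868, -0.46497857, -0.0884979 ]), 'wrist_torque': array([-0.02617262, -0.0055808 , -0.02669739]), 'finger_force': 0.0, 'width': 0.9995834131586013}
```

View pics/scene0.png

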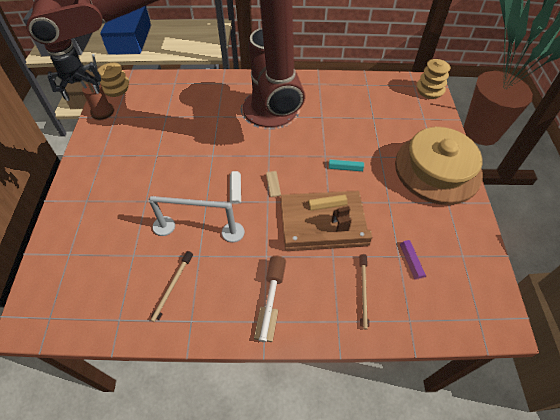

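View pics/top0.png

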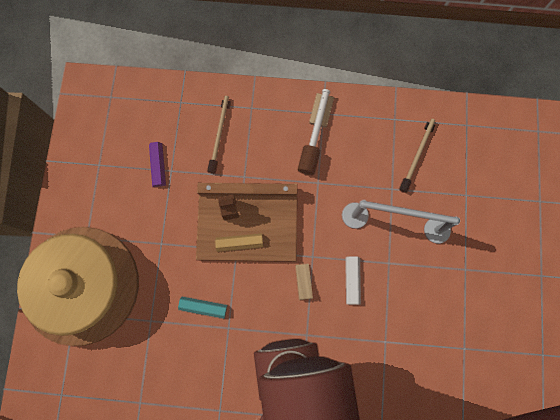

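The pictures show four bar-like things. In the top picture they are brass (239,243) on the bed, purple (157,164), turquoise (203,308) and white (353,280). Only the brass one is on the bed with the fence and damper, so it fits the description. I'll check it in an enlarged crop.

```bash
python3 - <<'E'
import cv2, numpy as np
t=cv2.imread("pics/top0.png")[175:270,190:305]; s=cv2.imread("pics/scene0.png")[180:255,270:380]
a=cv2.resize(t,None,fx=4,fy=4,interpolation=cv2.INTER_CUBIC) #460x380
t2=cv2.imread("pics/top0.png")[190:250,335:470]
s2=cv2.imread("pics/scene0.png")[185:250,140:255]
o=np.zeros((600,800,3),np.uint8)
o[:285,:345]=cv2.resize(t,None,fx=3,fy=3,interpolation=2)
o[:300,350:790]=cv2.resize(s,None,fx=4,fy=4,interpolation=2)
o[310:490,:405]=cv2.resize(t2,None,fx=3,fy=3,interpolation=2)
o[310:505,410:755]=cv2.resize(s2,None,fx=3,fy=3,interpolation=2)
cv2.imwrite("pics/crop1.png",o)
E
```

```text
(no output)
```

View pics/crop1.png

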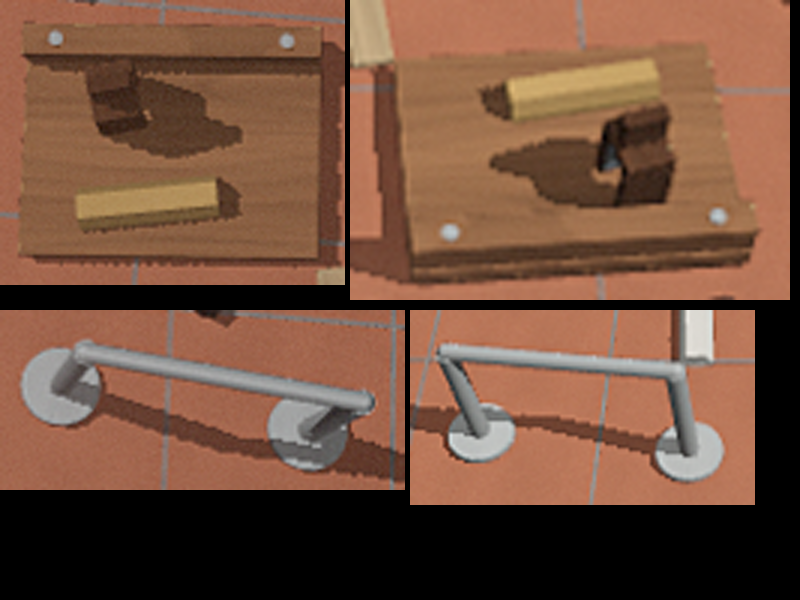

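The crop confirms it: the brass bevelled bar is on the bed at top (239,243). The dark damper is at top (228,207), with its tab up and slightly askew. The rail ends are at top (362.7,203.7) and (457.7,221), and at scene (229.3,205.7) and (151.7,199). Next I'll fit poses.

```bash
cat > h.py <<'E'
from station import env
import cv2, numpy as np
from scipy.optimize import minimize
def proj(c,P): return cv2.projectPoints(np.float64(P).reshape(-1,3),c["rvec"],c["tvec"],c["mtx"],c["dist_coeffs"])[0][:,0]
def box(x0,x1,y0,y1,z0,z1): return np.array([[x,y,z] for x in(x0,x1) for y in(y0,y1) for z in(z0,z1)],float)
def ray(c,uv):
    n=cv2.undistortPoints(np.float64([[uv]]),c["mtx"],c["dist_coeffs"])[0,0]; R=cv2.Rodrigues(c["rvec"])[0]
    return -R.T@np.ravel(c["tvec"]), R.T@np.r_[n,1]
def onz(c,uv,z): o,d=ray(c,uv); return o+d*(z-o[2])/d[2]
BAR=[np.r_[box(-18,18,-60,60,0,6),box(-10,10,-60,60,20,20)]]
DAMP=[box(-25,-15,-20,20,0,50),box(15,25,-20,20,0,50),box(-25,25,-20,20,50,62),box(-7,7,-18,18,62,94)]
FENCE=[box(0,28,-130,130,0,30)]
S=4
def sil(c,parts,p,z):
    a=np.radians(p[2]); R=np.array([[np.cos(a),-np.sin(a),0],[np.sin(a),np.cos(a),0],[0,0,1]])
    m=np.zeros((420*S,560*S),np.uint8)
    for P in parts:
        uv=(proj(c,P@R.T+[p[0],p[1],z])+.5)*S-.5
        cv2.fillConvexPoly(m,cv2.convexHull(np.round(uv*16).astype(np.int32)),1,shift=4)
    return m
def fit(cams,masks,parts,z,p0):
    M=[cv2.resize(m.astype(np.uint8),None,fx=S,fy=S,interpolation=cv2.INTER_NEAREST) for m in masks]
    f=lambda p:sum(1-(s&m).sum()/(s|m).sum() for s,m in((sil(c,parts,p,z),m) for c,m in zip(cams,M)))
    sx=np.array(p0)+np.array([[0,0,0],[8,0,0],[0,8,0],[0,0,8]])
    r=minimize(f,p0,method="Nelder-Mead",options=dict(initial_simplex=sx,xatol=.1,fatol=1e-4)); return r.x.round(1),round(r.fun,3)
def mask(cam,c,q,at):
    u=proj(c,at)[0]; L=env.masks_of(cam,q)
    return min((d["mask"] for d in L),key=lambda m:np.hypot(*(np.argwhere(m).mean(0)[::-1]-u)))
E
python3 - <<'E'
from h import *
C={c:env.capture(c) for c in("scene","top")}
for n,P,z,at,ps in(("bar",BAR,20,(474,194,30),[(474,194,5),(474,194,-5)]),("damper",DAMP,20,(550,225,70),[(550,225,0),(550,225,20),(550,225,-20)]),("fence",FENCE,20,(610,180,45),[(595,180,0)])):
    ms=[mask(k,C[k],n,at) for k in C]; print(n,[int(m.sum()) for m in ms])
    for p in ps:
        print(' both',*fit(list(C.values()),ms,P,z,p))
    for k,m in zip(C,ms): print(' ',k,*min((fit([C[k]],[m],P,z,p) for p in ps),key=lambda r:r[1]))
# rail
for a,b in(((362.7,203.7),(229.3,205.7)),((457.7,221),(151.7,199))):
    o1,d1=ray(C["top"],a);o2,d2=ray(C["scene"],b)
    t=np.linalg.lstsq(np.c_[d1,-d2],o2-o1,rcond=None)[0]; print("tri",(o1+d1*t[0]).round(1),(o2+d2*t[1]).round(1), onz(C["top"],a,150).round(1),onz(C["scene"],b,150).round(1))
# fence screws from crop
for uv in((190+55/3,175+38/3),(190+287/3,175+41/3)): print("screw top",onz(C["top"],uv,50).round(1))
for uv in((270+368/4,180+216/4),(270+100/4,180+232/4)): print("screw scene",onz(C["scene"],uv,50).round(1))
E
```

```text
bar [363, 656]
 both [469.6 193.4  10.7] 0.211
 both [469.8 192.8  10.6] 0.209
  scene [471.  192.8  10.4] 0.144
  top [469.7 192.9  10.7] 0.057
damper [371, 391]
 both [554.2 226.6  18.3] 0.221
 both [554.6 226.6  18.4] 0.223
 both [554.1 226.6  18.2] 0.221
  scene [553.4 228.   14.6] 0.124
  top [553.8 225.7  16.4] 0.074
fence [1062, 1351]
 both [594.4 183.3   3.9] 0.155
  scene [594.9 183.9   4. ] 0.096
  top [594.2 183.3   4.2] 0.053
tri [ 570.1 -102.8  146.4] [570.1 -99.5 145.9] [ 569.3 -102.3  150. ] [573.  -98.9 150. ]
tri [ 547.2 -328.9  146.1] [ 546.9 -323.3  144.1] [ 546.4 -327.5  150. ] [ 551.1 -321.   150. ]
screw top [601.3 284.3  50. ]
screw top [615.3  84.1  50. ]
screw scene [603.8 286.1  50. ]
screw scene [617.9  86.8  50. ]
```

```bash
cat >> h.py <<'E'
def go(x,y,z,yaw):
    "print shift in cm and spin for TCP target, tool y heading yaw (deg), tool pointing down"
    s=env.get_state(); R=s["tool_rot"]; now=np.degrees(np.arctan2(R[1,1],R[0,1]))
    print("shift",(R.T@(np.array([x,y,z])-s["ee_pos"])/10).round(2),"spin",round((now-yaw+180)%360-180,1),"t",round(s["time"],2),"pos",s["ee_pos"].round(1),"F",s["force"].round(1),"w",s["width"],s["finger_force"])
E
python3 -c "
from h import *
go(554,226.5,200,17);go(554,226.5,97,17)"
```

```text
shift [ 59.8  -65.03   4.23] spin -87.2 t 1.2 pos [ 211.8 -588.   242.3] F [ 0.2  0.  -0.8] w 0.9996358685614444 0.0
shift [ 59.79 -65.03  14.53] spin -87.2 t 1.2 pos [ 211.8 -588.   242.3] F [ 0.2  0.  -0.8] w 0.9996358685614444 0.0
```

Call:
step_arm(rows=[[5,[59.8,-65.0,0],-87.2],[5,[59.8,-65.0,0],-87.2],[5,[59.8,-65.0,0],-87.2],[5,[59.8,-65.0,0],-87.2],[5,[59.8,-65.0,0],-87.2],[5,[59.8,-65.0,0],-87.2],[5,[59.8,-65.0,0],-87.2],[5,[59.8,-65.0,0],-87.2],[5,[59.8,-65.0,0],-87.2],[5,[59.8,-65.0,0],-87.2],[5,[59.8,-65.0,0],-87.2],[5,[59.8,-65.0,0],-87.2],[5,[59.8,-65.0,0],-87.2],[5,[59.8,-65.0,0],-87.2],[5,[59.8,-65.0,0],-87.2],[5,[59.8,-65.0,0],-87.2],[5,[59.8,-65.0,4.2],-87.2],[5,[59.8,-65.0,4.2],-87.2],[5,[59.8,-65.0,4.2],-87.2]])

```text
time: 3.58
ee_pos: [554.4, 225.2, 201.5]
tool_rot: [[-0.291, 0.957, 0.001], [0.957, 0.291, 0.0], [-0.0, 0.001, -1.0]]
force: [-0.7, 0.1, 0.5]
width: 0.583
finger_force: 0.0
```

```bash
python3 -c "
from h import *
go(554,226.5,97,17)"
```

```text
shift [ 1.300e-01 -1.000e-02  1.045e+01] spin -0.1 t 3.58 pos [554.4 225.2 201.5] F [-0.7  0.1  0.5] w 0.582579060018314 0.0
```

Call:
step_arm(rows=[[5,[0,0,4],0],[5,[0,0,8],0],[5,[0,0,10.2],0],[5,[0,0,10.2],0],[5,[0,0,10.2],0],[0,[0,0,10.2],0],[0,[0,0,10.2],0],[0,[0,0,10.2],0],[0,[0,0,10.2],0],[0,[0,0,10.2],0],[0,[0,0,10.2],0],[0,[0,0,10.2],0],[0,[0,0,10.2],0]])

```text
time: 5.2
ee_pos: [554.7, 226.4, 99.5]
tool_rot: [[-0.293, 0.956, 0.001], [0.956, 0.293, 0.0], [-0.0, 0.001, -1.0]]
force: [-2.1, -0.7, 6.2]
width: 0.15
finger_force: 63.5
```

```bash
python3 - <<'E'
from h import *
go(554,226.5,97,17)
o=np.zeros((560,800,3),np.uint8)
for i,(k,at) in enumerate((("top",(550,225,90)),("scene",(550,225,90)))):
    r=env.capture(k); u,v=proj(r,at)[0].astype(int); o[:,i*400:i*400+400]=cv2.resize(r["frame"][v-70:v+70,u-50:u+50,::-1],(400,560),interpolation=2)
cv2.imwrite("pics/g.png",o)
E
```

```text
shift [ 0.03 -0.07  0.25] spin 0.0 t 5.2 pos [554.7 226.4  99.5] F [-2.1 -0.7  6.2] w 0.14953201981330236 63.52689027786255
```

View pics/g.png

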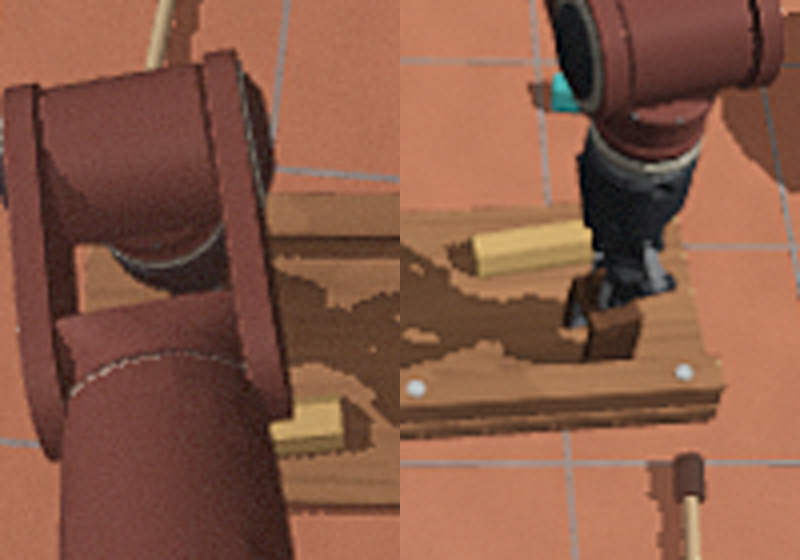

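Call:
step_arm(rows=[[0,[0,0,-4],0],[0,[0,0,-9],0],[0,[0,0,-14],0],[0,[0,0,-16.5],0],[0,[0,0,-16.5],0],[0,[-10,-2.9,-16.5],6],[0,[-15,-4.4,-16.5],12],[0,[-20,-5.9,-16.5],18],[0,[-25,-7.3,-16.5],22.8],[0,[-30,-8.8,-16.5],22.8],[0,[-35,-10.3,-16.5],22.8],[0,[-40,-11.7,-16.5],22.8],[0,[-42.1,-12.3,-16.5],22.8],[0,[-42.1,-12.3,-16.5],22.8],[0,[-42.1,-12.3,-16.5],22.8],[0,[-42.1,-12.3,-16.5],22.8],[0,[-42.1,-12.3,-16.5],22.8]])

```text
time: 7.42
ee_pos: [559.9, -211.3, 263.4]
tool_rot: [[0.099, 0.995, 0.0], [0.995, -0.099, 0.0], [0.0, 0.0, -1.0]]
force: [-0.1, -0.1, -1.3]
width: 0.152
finger_force: 62.6
```

```bash
python3 - <<'E'
from h import *
go(560,-212.5,189,-5.8)
s=env.get_state(); p=s["ee_pos"]
o=np.zeros((560,800,3),np.uint8)
a=np.radians(-5.8);R=np.array([[np.cos(a),-np.sin(a),0],[np.sin(a),np.cos(a),0],[0,0,1]])
for i,k in enumerate(("top","scene")):
    r=env.capture(k); f=cv2.resize(r["frame"][:,:,::-1],None,fx=4,fy=4,interpolation=2).copy()
    # predicted: rail centre line, damper leg bottoms
    for y in(-108,108): cv2.circle(f,tuple(((proj(r,R@[0,y,0]+[560,-212.5,150])[0]+.5)*4).astype(int)),3,(0,255,0),-1)
    for x in(-25,-15,15,25):
        for y in(-20,20): cv2.circle(f,tuple(((proj(r,R@[x,y,-79.5]+p)[0]+.5)*4).astype(int)),2,(0,0,255),-1)
    u,v=(proj(r,(560,-212,170))[0]*4).astype(int); o[:,i*400:i*400+400]=f[v-280:v+280,u-200:u+200]
cv2.imwrite("pics/r.png",o)
E
```

```text
shift [-0.12  0.03  7.44] spin 0.1 t 7.42 pos [ 559.9 -211.3  263.4] F [-0.1 -0.1 -1.3] w 0.15219004911291287 62.62487769126892
```

View pics/r.png

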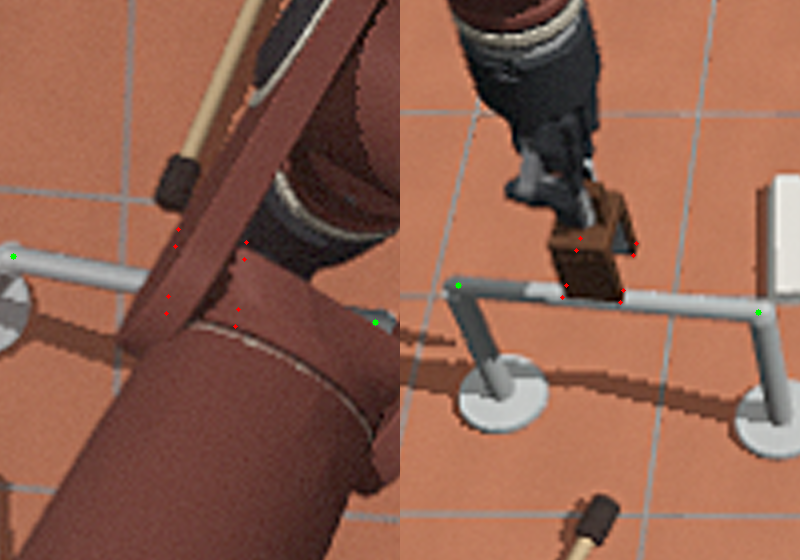

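The picture shows the damper over the rail. The predicted leg ends, at about (600,295) in the right half, match the image, and the rail dots lie on the bar. I'll lower it.

Call:
step_arm(rows=[[0,[0,0,2],0],[0,[0,0,3],0],[0,[0,0,4],0],[0,[0,0,5],0],[0,[0,0,6],0],[0,[0,0,6.7],0],[0,[0,0,6.7],0]])

```text
time: 8.4
ee_pos: [559.4, -212.2, 195.5]
tool_rot: [[0.101, 0.995, -0.001], [0.995, -0.101, 0.001], [0.0, -0.001, -1.0]]
force: [0.5, 0.3, -2.0]
width: 0.152
finger_force: 62.6
```

No contact at 195.5. I'll ease down to contact.

Call:
step_arm(rows=[[0,[0,0,0.3],0],[0,[0,0,0.6],0],[0,[0,0,0.8],0],[0,[0,0,0.8],0],[0,[0,0,0.8],0]])

```text
time: 9.02
ee_pos: [559.7, -212.4, 188.4]
tool_rot: [[0.101, 0.995, 0.0], [0.995, -0.101, -0.0], [-0.0, 0.0, -1.0]]
force: [0.5, -0.2, -1.4]
width: 0.153
finger_force: 62.6
```

Call:
step_arm(rows=[[0,[0,0,0.1],0],[0,[0,0,0.2],0],[0,[0,0,0.2],0]])

```text
time: 9.4
ee_pos: [559.9, -212.4, 187.3]
tool_rot: [[0.101, 0.995, 0.0], [0.995, -0.101, -0.0], [-0.0, 0.001, -1.0]]
force: [-1.9, 0.6, 5.0]
width: 0.152
finger_force: 63.4
```

Contact. I'll lift slightly and probe sideways to centre it on the rail before letting go.

Call:
step_arm(rows=[[0,[0,0,-0.3],0],[0,[0,0.2,-0.3],0],[0,[0,0.4,-0.3],0],[0,[0,0.5,-0.3],0],[0,[0,0.5,-0.3],0],[0,[0,0.5,-0.3],0]])

```text
time: 10.15
ee_pos: [564.6, -212.8, 189.2]
tool_rot: [[0.101, 0.995, -0.0], [0.995, -0.101, 0.0], [0.0, -0.0, -1.0]]
force: [-0.2, -0.2, -0.6]
width: 0.147
finger_force: 62.6
```

Call:
step_arm(rows=[[0,[0,0.1,0],0],[0,[0,0.1,0],0],[0,[0,0.1,0],0]])

```text
time: 10.52
ee_pos: [565.5, -212.9, 189.3]
tool_rot: [[0.101, 0.995, -0.0], [0.995, -0.101, 0.0], [0.0, -0.0, -1.0]]
force: [-0.3, -0.8, -1.0]
width: 0.151
finger_force: 62.6
```

Call:
step_arm(rows=[[0,[0,0.1,0],0],[0,[0,0.1,0],0],[0,[0,0.1,0],0]])

```text
time: 10.9
ee_pos: [565.8, -213.0, 189.2]
tool_rot: [[0.101, 0.995, -0.003], [0.995, -0.101, 0.0], [0.0, -0.003, -1.0]]
force: [-5.7, -0.1, 0.5]
width: 0.149
finger_force: 62.9
```

Call:
step_arm(rows=[[0,[0,-0.4,0],0],[0,[0,-0.78,0],0],[0,[0,-0.78,0],0],[0,[0,-0.78,0.15],0],[0,[0,-0.78,0.25],0],[0,[0,-0.78,0.25],0],[0,[0,-0.78,0.25],0]])

```text
time: 11.78
ee_pos: [559.1, -212.3, 187.4]
tool_rot: [[0.101, 0.995, 0.001], [0.995, -0.101, -0.0], [-0.0, 0.001, -1.0]]
force: [-1.1, 0.6, 3.5]
width: 0.15
finger_force: 63.1
```

Call:
step_arm(rows=[[1.6,[0,0,0],0],[1.8,[0,0,0],0],[2.2,[0,0,0],0],[3,[0,0,0],0],[4,[0,0,0],0],[5,[0,0,0],0],[5,[0,0,0],0],[5,[0,0,-3],0],[5,[0,0,-7],0],[5,[0,0,-11],0],[5,[0,0,-11],0],[5,[0,0,-11],0]])

```text
time: 13.28
ee_pos: [558.7, -212.2, 296.1]
tool_rot: [[0.101, 0.995, -0.001], [0.995, -0.101, 0.0], [0.0, -0.001, -1.0]]
force: [-0.6, 0.1, -0.2]
width: 0.584
finger_force: 0.0
```

```bash
python3 - <<'E'
from h import *
go(560,-212.5,300,-5.8)
o=np.zeros((560,800,3),np.uint8)
C={}
for i,k in enumerate(("top","scene")):
    r=C[k]=env.capture(k); f=cv2.resize(r["frame"][:,:,::-1],None,fx=4,fy=4,interpolation=2)
    u,v=(proj(r,(560,-212,170))[0]*4).astype(int); o[:,i*400:i*400+400]=f[v-280:v+280,u-200:u+200]
cv2.imwrite("pics/r2.png",o)
m=mask("scene",C["scene"],"damper",(560,-212,160)); print(fit([C["scene"]],[m],DAMP,108,(559,-212,-5.8)))
E
```

```text
shift [-0.02  0.14 -0.39] spin 0.0 t 13.28 pos [ 558.7 -212.2  296.1] F [-0.6  0.1 -0.2] w 0.5839352717630412 0.0
(array([ 559.9, -211.5,   -2.7]), np.float64(0.129))
```

View pics/r2.png

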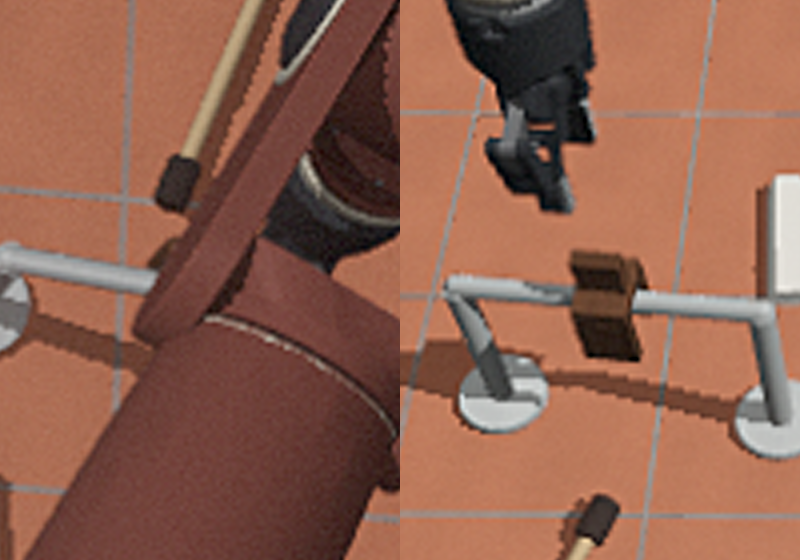

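The damper hangs upright astride the rail at about (605,300) in the right half, and the gripper is clear of it. Next is the bar.

```bash
python3 - <<'E'
from h import *
C={c:env.capture(c) for c in("scene","top")}
ms=[mask(k,C[k],"bar",(470,193,30)) for k in C]; print([int(m.sum()) for m in ms])
print(fit(list(C.values()),ms,BAR,20,(470,193,10)))
for k,m in zip(C,ms): print(k,fit([C[k]],[m],BAR,20,(470,193,10)))
go(432.3,186,120,-79.4)
E
```

```text
[421, 647]
(array([470.5, 193.2,  10.2]), np.float64(0.211))
scene (array([471.3, 194.2,  11.4]), np.float64(0.109))
top (array([470. , 192.1,  11. ]), np.float64(0.084))
shift [ 38.32 -16.56  17.63] spin 73.6 t 13.62 pos [ 558.6 -212.1  295.8] F [ 0.3 -0.4 -0. ] w 0.586436933003732 0.0
```

Call:
step_arm(rows=[[0,[5,-2,0],7],[0,[38.3,-16.6,0],73.6],[0,[38.3,-16.6,0],73.6],[0,[38.3,-16.6,0],73.6],[0,[38.3,-16.6,0],73.6],[0,[38.3,-16.6,0],73.6],[0,[38.3,-16.6,0],73.6],[0,[38.3,-16.6,0],73.6],[0,[38.3,-16.6,0],73.6],[0,[38.3,-16.6,0],73.6],[0,[38.3,-16.6,0],73.6],[0,[38.3,-16.6,17.6],73.6],[0,[38.3,-16.6,17.6],73.6],[0,[38.3,-16.6,17.6],73.6],[0,[38.3,-16.6,17.6],73.6],[0,[38.3,-16.6,17.6],73.6]])

```text
time: 15.62
ee_pos: [433.9, 185.4, 123.1]
tool_rot: [[0.983, 0.184, 0.003], [0.184, -0.983, 0.001], [0.003, -0.0, -1.0]]
force: [-0.1, -0.4, 0.1]
width: -0.001
finger_force: 0.0
```

```bash
python3 -c "
from h import *
go(432.3,186,44,-79.4)"
```

```text
shift [-0.18 -0.08  7.91] spin -0.0 t 15.62 pos [433.9 185.4 123.1] F [-0.1 -0.4  0.1] w -0.0008629615938279346 0.0
```

Call:
step_arm(rows=[[0,[0,0,3],0],[0,[0,0,6],0],[0,[0,0,7.6],0],[0,[0,0,7.6],0],[0,[0,0,7.6],0],[0,[0,0,7.6],0]])

```text
time: 16.38
ee_pos: [433.5, 185.9, 46.4]
tool_rot: [[0.983, 0.184, 0.003], [0.184, -0.983, 0.001], [0.003, -0.0, -1.0]]
force: [1.2, -0.3, -0.7]
width: -0.002
finger_force: 0.0
```

Call:
step_arm(rows=[[0,[0.3,0,0],0],[0,[0.6,0,0],0],[0,[0.8,0,0],0],[0,[0.8,0,0],0],[0,[0.8,0,0],0]])

```text
time: 17.0
ee_pos: [440.1, 187.0, 44.7]
tool_rot: [[0.983, 0.184, -0.0], [0.184, -0.983, -0.0], [-0.0, 0.0, -1.0]]
force: [-0.5, 1.1, 0.3]
width: 0.001
finger_force: 0.0
```

Call:
step_arm(rows=[[0,[0.2,0,0],0],[0,[0.4,0,0],0],[0,[0.4,0,0],0]])

```text
time: 17.38
ee_pos: [444.4, 187.8, 44.9]
tool_rot: [[0.983, 0.184, 0.0], [0.184, -0.983, 0.0], [0.0, -0.0, -1.0]]
force: [-0.8, -0.1, -0.1]
width: 0.001
finger_force: 0.0
```

Call:
step_arm(rows=[[0,[0.2,0,0.1],0],[0,[0.4,0,0.1],0],[0,[0.4,0,0.1],0]])

```text
time: 17.75
ee_pos: [446.3, 188.2, 43.8]
tool_rot: [[0.983, 0.184, -0.006], [0.184, -0.983, -0.001], [-0.006, 0.0, -1.0]]
force: [-9.1, -2.1, 9.0]
width: -0.001
finger_force: 5.9
```

Call:
step_arm(rows=[[0,[0.2,0,0],0],[0,[0.4,0,0],0],[0,[0.4,0,0],0]])

```text
time: 18.12
ee_pos: [450.2, 189.0, 43.8]
tool_rot: [[0.983, 0.184, -0.006], [0.184, -0.983, -0.001], [-0.006, 0.0, -1.0]]
force: [-7.9, -1.7, 8.5]
width: -0.007
finger_force: 5.7
```

Call:
step_arm(rows=[[0,[0.4,0.02,0],0],[0,[0.8,0.06,0],0.5],[0,[1.2,0.1,0],1],[0,[1.6,0.15,0],1.5],[0,[2.0,0.2,0],2],[0,[2.4,0.25,0],2.5],[0,[2.8,0.3,0],3],[0,[3.2,0.35,0],3.5],[0,[3.6,0.4,0],4],[0,[4.0,0.45,0],4.5],[0,[4.4,0.5,0],5],[0,[4.8,0.55,0],5.5],[0,[4.8,0.55,0],5.5]])

```text
time: 19.75
ee_pos: [498.8, 192.8, 43.7]
tool_rot: [[0.996, 0.089, -0.004], [0.089, -0.996, -0.0], [-0.004, -0.0, -1.0]]
force: [-6.2, 0.0, 6.0]
width: 0.0
finger_force: 4.1
```

```bash
python3 - <<'E'
from h import *
C={c:env.capture(c) for c in("scene","top")}
p=env.get_state()["ee_pos"]
for k in C:
    try: m=mask(k,C[k],"bar",(p[0]+26,p[1]+3,30)); print(k,m.sum(),fit([C[k]],[m],BAR,20,(p[0]+25,p[1]+3,6)))
    except Exception as e: print(k,e)
r=C["scene"];u,v=proj(r,p)[0].astype(int)
cv2.imwrite("pics/b.png",cv2.resize(r["frame"][v-60:v+60,u-80:u+80,::-1],None,fx=5,fy=5,interpolation=2))
go(p[0],p[1],p[2],-86)
E
```

```text
scene 399 (array([523.2, 199. ,   9.9]), np.float64(0.126))
top 612 (array([523.8, 195.9,   6. ]), np.float64(1.0))
shift [ 0. -0. -0.] spin 1.1 t 19.95 pos [498.8 192.8  43.7] F [-5.6  0.2  5.1] w -0.004490567373881218 3.8562994626772706
```

View pics/b.png

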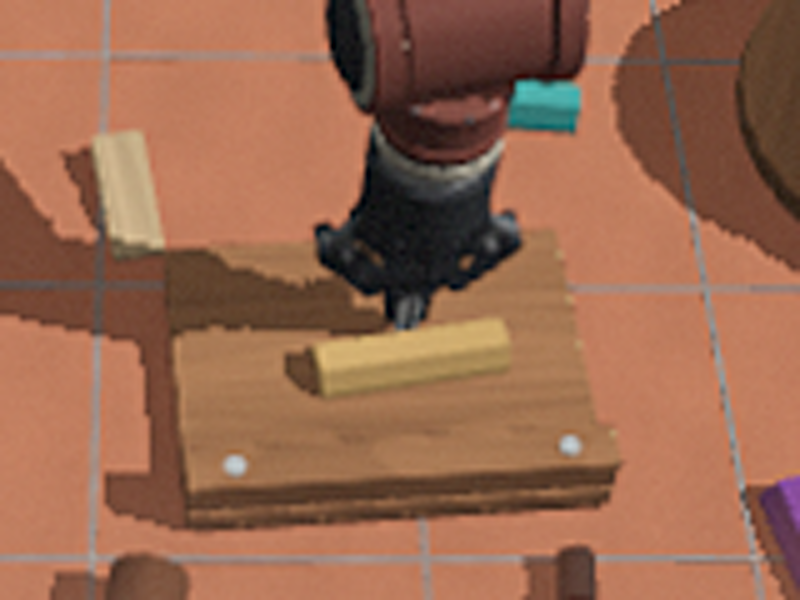

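The picture shows the bar still about 6° skew to the fence, with the fingertip at (408,320) about 4 mm right of its centre towards -y. I'll back off, shift 7 mm towards +y, and push again.

Call:
step_arm(rows=[[0,[-0.5,0,0],0],[0,[-1.0,0,0],0],[0,[-1.0,-0.7,0],1.1],[0,[-1.0,-0.7,0],1.1],[0,[-0.7,-0.7,0],1.1],[0,[-0.4,-0.7,0],1.1],[0,[-0.1,-0.7,0],1.1],[0,[0.3,-0.7,0],1.1],[0,[0.7,-0.7,0],1.1],[0,[1.1,-0.7,0],1.1],[0,[1.5,-0.7,0],1.1],[0,[1.9,-0.7,0],1.1],[0,[2.3,-0.7,0],1.1],[0,[2.7,-0.7,0],1.1],[0,[3.1,-0.7,0],1.1],[0,[3.5,-0.7,0],1.1],[0,[3.9,-0.7,0],1.1],[0,[4.3,-0.7,0],1.1],[0,[4.3,-0.7,0],1.1]])

```text
time: 22.32
ee_pos: [541.4, 203.4, 43.4]
tool_rot: [[0.998, 0.07, -0.003], [0.07, -0.998, -0.0], [-0.003, 0.0, -1.0]]
force: [-5.5, -1.0, 3.6]
width: 0.0
finger_force: 2.9
```

```bash
python3 - <<'E'
from h import *
r=env.capture("scene"); p=env.get_state()["ee_pos"]
m=mask("scene",r,"bar",(p[0]+26,p[1]+3,30)); print(m.sum(),fit([r],[m],BAR,20,(p[0]+25,p[1]+3,6)))
go(p[0],p[1],p[2],-86); print("n-dist to go ~",563-p@[.9976,.0698,0])
E
```

```text
389 (array([563.9, 199.1,   1.6]), np.float64(0.159))
shift [ 0. -0.  0.] spin 0.0 t 22.43 pos [541.4 203.4  43.4] F [-5.3  0.4  3.1] w 0.0011217223828722377 2.873287222137151
n-dist to go ~ 8.67881193820574
```

Call:
step_arm(rows=[[0,[0.2,0,0],0],[0,[0.4,0,0],0],[0,[0.6,0,0],0],[0,[0.6,0,0],0]])

```text
time: 22.92
ee_pos: [547.4, 203.8, 43.4]
tool_rot: [[0.998, 0.07, -0.003], [0.07, -0.998, -0.0], [-0.003, 0.0, -1.0]]
force: [-5.5, -0.1, 2.4]
width: -0.003
finger_force: 2.8
```

```bash
python3 - <<'E'
from h import *
p=env.get_state()["ee_pos"]
for i in range(3):
    r=env.capture("scene")
    m=mask("scene",r,"bar",(p[0]+26,p[1]+3,30)); print(m.sum(),fit([r],[m],BAR,20,(p[0]+25,p[1]-3,4)))
go(p[0],p[1],p[2],-86)
E
```

```text
322 (array([565. , 199.4,   1.4]), np.float64(0.307))
322 (array([563.3, 199.3,   7.2]), np.float64(0.306))
310 (array([562.4, 199.8,   5.9]), np.float64(0.336))
shift [ 0. -0. -0.] spin 0.0 t 23.23 pos [547.4 203.8  43.3] F [-4.2  0.1  2.7] w 0.003093750211259122 2.801237222738564
```

Call:
step_arm(rows=[[0,[-0.5,0,0],0],[0,[-0.8,0,0],0],[0,[-0.8,0.45,0],0],[0,[-0.8,0.45,0],0],[0,[-0.5,0.45,0],0],[0,[-0.2,0.45,0],0],[0,[0.1,0.45,0],0],[0,[0.2,0.45,0],0],[0,[0.2,0.45,0],0]])

```text
time: 24.35
ee_pos: [548.1, 199.3, 43.6]
tool_rot: [[0.998, 0.07, -0.008], [0.07, -0.998, -0.001], [-0.008, 0.001, -1.0]]
force: [-10.2, -1.8, 8.4]
width: -0.001
finger_force: 6.8
```

Call:
step_arm(rows=[[0,[0.2,0,0],0],[0,[0.3,0,0],0],[0,[0.3,0,0],0]])

```text
time: 24.72
ee_pos: [550.3, 198.9, 43.6]
tool_rot: [[0.997, 0.07, -0.01], [0.07, -0.998, -0.003], [-0.01, 0.002, -1.0]]
force: [-13.7, -3.9, 11.6]
width: -0.001
finger_force: 8.9
```

Call:
step_arm(rows=[[0,[0.2,0,0],0],[0,[0.3,0,0],0],[0,[0.3,0,0],0]])

```text
time: 25.1
ee_pos: [551.8, 198.7, 43.5]
tool_rot: [[0.997, 0.071, -0.015], [0.071, -0.997, -0.004], [-0.015, 0.003, -1.0]]
force: [-18.9, -6.0, 16.3]
width: 0.002
finger_force: 12.7
```

Call:
step_arm(rows=[[0,[0.1,0,0],0],[0,[0.2,0,0],0],[0,[0.2,0,0],0]])

```text
time: 25.48
ee_pos: [551.9, 198.7, 43.5]
tool_rot: [[0.997, 0.071, -0.02], [0.071, -0.997, -0.005], [-0.02, 0.004, -1.0]]
force: [-26.4, -7.3, 22.2]
width: -0.002
finger_force: 16.9
```

Call:
step_arm(rows=[[0,[0,0,-0.1],0],[0,[0,0,-0.1],0],[0,[0,0,-0.1],0]])

```text
time: 25.85
ee_pos: [551.9, 198.7, 43.6]
tool_rot: [[0.997, 0.071, -0.019], [0.071, -0.997, -0.005], [-0.019, 0.004, -1.0]]
force: [-23.1, -4.9, 16.4]
width: -0.0
finger_force: 14.3
```

```bash
python3 - <<'E'
from h import *
p=env.get_state()["ee_pos"]; go(*p,-86)
o=np.zeros((600,800,3),np.uint8)
for i,k in enumerate(("top","scene")):
    r=env.capture(k)
    m=mask(k,r,"bar",(p[0]+26,p[1]+3,30)); print(m.sum(),fit([r],[m],BAR,20,(p[0]+25,p[1]+1,4)))
    u,v=proj(r,(570,199,40))[0].astype(int)
    o[:,i*400:i*400+400]=cv2.resize(r["frame"][v-45:v+45,u-30:u+30,::-1] if 0 else r["frame"][v-48:v+48,u-32:u+32,::-1],(400,600),interpolation=2)
cv2.imwrite("pics/c.png",o)
E
```

```text
shift [0. 0. 0.] spin 0.1 t 25.85 pos [551.9 198.7  43.6] F [-23.1  -4.9  16.4] w -0.00040529189445868546 14.335269704461098
19 (array([578.3, 198.2,  -0.9]), np.float64(0.971))
231 (array([564.3, 199. ,   7.2]), np.float64(0.501))
```

View pics/c.png

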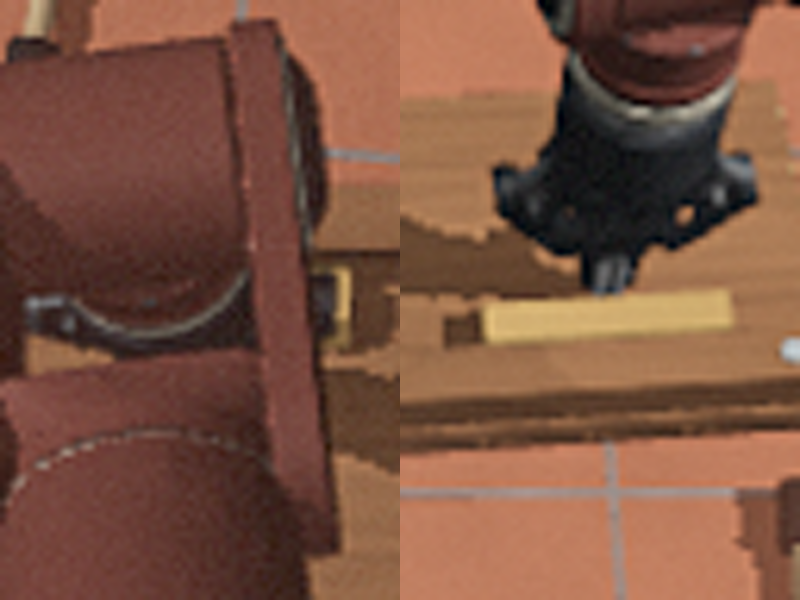

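```bash
python3 - <<'E'
from h import *
r=env.capture("scene"); hsv=cv2.cvtColor(r["frame"],cv2.COLOR_RGB2HSV)
u,v=proj(r,(576,198,40))[0].astype(int)
m=mask("scene",r,"bar",(576,198,40)); print("brass hsv",np.median(hsv[m],0)); h0=np.median(hsv[m],0)
b=(abs(hsv[...,0].astype(int)-h0[0])<6)&(hsv[...,1]>h0[1]-50)&(hsv[...,2]>h0[2]-60); w=np.zeros_like(b); w[v-20:v+20,u-35:u+35]=1; b&=w; print(b.sum(),m.sum())
M=cv2.resize(b.astype(np.uint8),None,fx=S,fy=S,interpolation=0)
# fence bias refit from this picture (visible top) as in first fit
for fx in(593.4,594.9,596):
  F=sil(r,FENCE,(fx,183.9,4),20)
  def f(p):
    s=sil(r,BAR,p,20)&(1-F); return 1-(s&M).sum()/(s|M).sum()
  R=minimize(f,(577,199,4),method="Nelder-Mead",options=dict(initial_simplex=[(577,199,4),(571,199,4),(577,204,4),(577,199,10)],xatol=.05,fatol=1e-4))
  p=R.x; print(fx,p.round(1),round(R.fun,3),"gap",round((np.array([fx,183.9])-p[:2])@[.9976,.0698]-18,1))
for y in(0,2,4,6,8,10): print(y,[round(1-(lambda s:(s&M).sum()/(s|M).sum())(sil(r,BAR,(x,199,y),20)&(1-F)),3) for x in(572,573.5,575,576.5,578)])
go(0,0,0,-86)
E
```

```text
brass hsv [ 19.  118.  208.5]
379 256
593.4 [574.9 200.5   4.2] 0.398 gap -0.7
594.9 [575.3 200.5   4.7] 0.352 gap 0.4
596 [575.4 200.5   4.4] 0.319 gap 1.4
0 [np.float64(0.38), np.float64(0.376), np.float64(0.363), np.float64(0.376), np.float64(0.39)]
2 [np.float64(0.373), np.float64(0.355), np.float64(0.346), np.float64(0.354), np.float64(0.376)]
4 [np.float64(0.373), np.float64(0.347), np.float64(0.33), np.float64(0.34), np.float64(0.377)]
6 [np.float64(0.373), np.float64(0.349), np.float64(0.335), np.float64(0.344), np.float64(0.378)]
8 [np.float64(0.377), np.float64(0.361), np.float64(0.353), np.float64(0.359), np.float64(0.382)]
10 [np.float64(0.388), np.float64(0.378), np.float64(0.374), np.float64(0.379), np.float64(0.397)]
shift [-56.36  15.9    5.51] spin 0.1 t 26.15 pos [551.9 198.7  43.5] F [-23.5  -5.4  17.7] w 0.0028919654650630417 14.345638677477837
```

The fit puts the bar flush: yaw about 4.4°, gap about 0. Now I'll trim the push so the downward part is 5–10 N.

Call:
step_arm(rows=[[0,[0,0.03,-0.1],0],[0,[0,0.05,-0.13],0],[0,[0,0.05,-0.13],0],[0,[0,0.05,-0.13],0]])

```text
time: 26.65
ee_pos: [551.8, 198.6, 43.7]
tool_rot: [[0.997, 0.071, -0.019], [0.071, -0.997, -0.004], [-0.019, 0.002, -1.0]]
force: [-20.8, -4.7, 9.5]
width: 0.0
finger_force: 11.1
```

Call:
step_arm(rows=[[0,[0.02,0,-0.02],0],[0,[0.02,0,-0.02],0],[0,[0.02,0,-0.02],0],[0,[0.02,0,-0.02],0],[0,[0.02,0,-0.02],0],[0,[0.02,0,-0.02],0],[0,[0.02,0,-0.02],0],[0,[0.02,0,-0.02],0]])

```text
time: 27.65
ee_pos: [551.8, 198.6, 43.7]
tool_rot: [[0.997, 0.071, -0.019], [0.071, -0.998, -0.004], [-0.019, 0.003, -1.0]]
force: [-19.0, -3.9, 10.0]
width: 0.001
finger_force: 11.0
```

```bash
python3 - <<'E'
from h import *
for i in range(5): env.capture("scene"); print(env.get_state()["force"].round(1))
r=env.capture("scene"); print([(d["at"],d["confidence"]) for d in env.boxes_of("scene","damper")][:2])
m=mask("scene",r,"damper",(559,-212,160)); print(fit([r],[m],DAMP,108,(559,-212,-5.8)))
E
```

```text
[-19.4  -3.6   9.4]
[-18.6  -4.3   9.7]
[-19.3  -2.6   9.5]
[-20.2  -3.6  10.4]
[-19.5  -3.4  10.2]
[([572.4, -207.3, 167.1], 0.78)]
(array([ 5.602e+02, -2.124e+02, -1.000e-01]), np.float64(0.18))
```

Call:
step_arm(rows=[[0,[0.02,0.02,-0.05],0],[0,[0.02,0.02,-0.05],0],[0,[0.02,0.02,-0.05],0],[0,[0.02,0.02,-0.05],0],[0,[0.02,0.02,-0.05],0],[0,[0.02,0.02,-0.05],0]])

```text
time: 28.8
ee_pos: [551.8, 198.6, 43.7]
tool_rot: [[0.997, 0.071, -0.019], [0.071, -0.998, -0.004], [-0.019, 0.002, -1.0]]
force: [-19.5, -2.0, 7.7]
width: 0.001
finger_force: 10.2
```

```bash
python3 - <<'E'
from h import *
F=[]
for i in range(8): env.capture("scene"); F.append(env.get_state()["force"])
F=np.mean(F,0); print(F.round(1))
if F[0]<-16.5 and 5.5<F[2]<9.6: print(env.job_done())
E
```

```text
[-18.8  -3.1   8. ]
the job is handed in; nothing more can be done
None
```

I hung the damper astride the rail and let go of it, then pushed the bar flush against the fence, where the arm still holds it with about 19 N into the fence and 8 N down; the job was handed in at about 29 s.

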